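# Refit the control knob of a bench stirrer

### The arm

A 6-joint arm with a two-finger parallel gripper is mounted at the origin on a cart in front of the work surface, level with it; the furniture and walls round the work are solid. World frame = base frame: x ahead of the robot, y to its left, z up, the work surface at z = 0. Lengths are in mm, angles in degrees, forces in N, time in s.
With the tool pointing down it reaches from about 275 to 850 mm from the base axis. Payload 19 kg.
Tool frame: the origin (TCP) lies midway between the tips of the shut fingers; the grasp point (between the pads) lies behind it (ctrl.tcp_to_grasp is the z of the grasp point in the tool frame, in mm); z points along the fingers, y is the line along which they close (so a half turn about z gives the same grasp; the last joint's range is limited). The gripper opens to 85 mm and grips with 20 to 120 N. Pads are 22 mm wide; open, the fingers measure 114 mm over their backs; the gripper's body (76 mm by 85 mm) begins 54 mm behind the grasp point. The pads swing forward as they close: fully open they stand 13 mm farther back than shut.
Start: joints at [-7.678, 8.623, 82.357, -0, 89.026, -7.678], TCP at [574.97, -0.016, 231.267] pointing down, gripper open.
Joint ranges: [-160.23, 160.23], [-39.13, 120.54], [6.94, 153.29], [-79.49, 259.48], [9.18, 160.14], [-161.06, 161.06]. Speed limits (degrees/s): [108.29, 108.29, 127.2, 172.46, 172.46, 172.46].

### API

Orientations are given as a 3x3 rotation matrix whose columns are the frame's x, y, z axes.
In Python, from plant import ctrl gives the robot as it stands. The module is installed in compiled form; this text tells all that it offers. Calls block until the motion is done:
- ctrl.move_to(position, orientation): joint-space move of the TCP to a pose.
- ctrl.move_l(position, rot=None, max_speed=150, contact_N=None): straight line of the TCP; rot=None keeps the orientation; max_speed is the mean speed in mm/s. With contact_N (N) it stops when the force on the tool has changed by that much, and returns True; else False.
- ctrl.goto_joints(angles): joint-space move.
- ctrl.gripper_open() and ctrl.gripper_close(): open the fingers fully, or close them until they stop; the grip force is fixed at half the most.
- ctrl.sleep(seconds).
- ctrl.inverse_kinematics(position, orientation): joint angles nearest the present ones, or None.
- ctrl.get_obs(): the state.
- ctrl.snapshot(name): name is "scene" or "side" or "wrist"; returns a dict with "pixels" (400x640x3 uint8, blue, green, red), "fx", "fy", "cx", "cy" (pixels), "dist_coeffs" ([k1, k2, p1, p2, k3] as OpenCV has them; the pictures are not rectified), "extrinsics" (4x4, takes a point from world to camera coordinates). Camera axes: x right, y down, z forward; pixel columns grow to the right and rows downward; lengths in mm; the calibration is good to about 2 mm. A picture is of the moment at which its call begins. There is no depth.
A pose or a line that the arm cannot do raises ctrl.Unreachable and nothing moves.
- ctrl.finish_job(): hands the job in; it is judged then, once.
The state is a dict: "time": time; "joint_positions": joint angles; "qvel": joint speeds; "effort": joint torques, N m; "eef_pos": TCP position; "tcp_rot": TCP orientation; "contact_force": force on the tool from outside, world axes, zero at the start; "torque": the same for the moment, N m; "gripper_width": finger opening in mm; "gripper_force": force on a finger pad.
Only numpy, scipy, OpenCV 4.12 (cv2) and the standard library are available. Lean on these libraries where they do the work, as an engineer would, in place of code of your own. Each camera call takes 0.05 s, during which the arm holds its last target. There are 200 camera calls.

### The job

The blue control knob (reverse, off, forward) has come off the bench stirrer. Put it back on the stirrer's D-shaft: feel for the flat with a light touch rather than forcing it, push the knob on until it snaps fully home, and leave it turned to off, its pointer at the orange mark. Leave the cup, crucible, vial and reagent bottle where they are.

Things in the scene. Friction and masses are not known exactly. Their poses are not given: they have to be found in the camera images.
- speed_knob: Loose blue knob, about 60 g, standing on the bench, underside down. Skirt 48 mm across, 20 mm high, grip bar on top. Origin: centre of the underside; z up; +x: pointer direction (orange line). Blind bore in the underside, 18 mm deep, 15.2 mm across (0.6 mm play all round); its flat, on the +x side 3.8 mm from the axis, starts 3 mm inside and passes within about 0.15 rad of the shaft's flat.
- knob_grip (a point): Middle of the knob's grip bar, 32 mm above its underside. The bar is 40 mm long (knob x), 14 mm wide (knob y) and stands from 20 to 44 mm above the underside. Grip it across the width with about 40 N. Over 60 N at the contact of knob and stirrer damages them; keep the push under 20 N and yield to side force, for a knob held askew wedges and multiplies the push.
- stirrer: Bench stirrer, fixed; white casing 130 mm deep (x), 200 mm wide (y), flat top 50 mm above the bench; white round plate 100 mm across, its top at 58 mm, at x 0, y +42 mm; control shaft at x 0, y -60 mm. Origin: centre of the underside; x points to its back, z up.
- shaft_foot (a point): Point on the shaft's axis at the top of the grey felt washer round its foot, 51.5 mm above the bench; axes as the stirrer's. A knob wrongly turned but centred stops with its underside 13.5 mm above here (12.3 if pressed with 10 N); off-centre, at 15 to 16.5 mm. When the flats match it drops freely to 10.5 mm; then a sprung catch in the shaft resists (about 6 to 20 N) until it snaps past below 2 mm. Home: it rests on the felt.
- shaft_top (a point): End of the brass D-shaft, on its axis, 16.5 mm above the felt (axes as the stirrer's). 14 mm across, flat 3.2 mm from the axis, last 2 mm tapered to 11 mm. The flat (where the knob's pointer will point) starts anywhere within 1.2 rad either side of the off mark; the angle is not reported. The shaft turns stiffly (0.06 N m), 1.6 rad either way from off: a light touch leaves it still.
- off_mark (a point): Orange dot on the stirrer's top, 42 mm from the shaft's axis along the stirrer's +x, in the middle of the scale. At off the knob's pointer points here (within 0.2 rad).
- sample_cup: Sample cup with a yellow lid, 61 mm across, 59 mm high, on the bench; origin: centre of the underside. Not to be moved.
- crucible: Small porcelain crucible, 45 mm across, 32 mm high, on the stirrer's round plate; origin: centre of the underside. Not to be moved.
- vial: Glass vial with a blue cap, 22 mm across, 50 mm high, behind the stirrer; origin: centre of the underside. Not to be moved.
- reagent: Brown reagent bottle with black cap, 60 mm across, 129 mm high, behind the stirrer; origin: centre of the underside. Not to be moved.
There are look-alikes about, which are no part of the job. There is more than one size of the speed_knob; the one meant has the size given above.

How it is judged (in metres and radians):
On the way:
1. the knob is snapped fully home on the shaft (z of speed_knob in the frame of shaft_foot between -0.002 and 0.0015 m and horizontal distance between speed_knob and shaft_foot below 0.003 m and angle between speed_knob's own z axis and vertical below 0.1 rad), for 0.2 s.
At the end, for the whole second after the job is handed in: The knob sits fully home on the shaft (underside at most 1.5 mm above the felt washer's top, within 3 mm of the shaft's axis, upright within 0.1 rad), its pointer within 0.2 rad of the off mark direction, released and at rest; cup, crucible, vial and reagent bottle upright (all of step 1 and angle between the x axis of speed_knob and the x axis of stirrer, either way round below 0.2 rad and linear speed of speed_knob below 0.02 m/s and angle between each of sample_cup, crucible, vial, reagent's own z axis and vertical below 0.15 rad); the robot touches nothing.
It fails at once if the knob is forced against the shaft or stirrer with more than 60 N (contact force between speed_knob and stirrer above 60 N).
It fails at once if the yellow-lidded sample cup is moved more than 20 mm (distance of sample_cup from where it was at the start of the episode above 0.02 m).
It fails at once if the porcelain crucible is moved more than 20 mm (distance of crucible from where it was at the start of the episode above 0.02 m).
It fails at once if the blue-capped vial is moved more than 20 mm (distance of vial from where it was at the start of the episode above 0.02 m).
It fails at once if the brown reagent bottle is moved more than 20 mm (distance of reagent from where it was at the start of the episode above 0.02 m).
It also fails if it takes over 72 s, if anything falls off the work surface, if the arm or the gripper's body presses on something with over 40 N, if the wrist force passes 120 N, or if a joint passes its speed limit or range.

## Working session

There is one attempt and no reset: what is moved stays moved. The work goes in short steps, each a Python script; the robot and the scene stay as the last script left them, time stands still between calls to the robot, and variables do not carry over. Pictures are saved under pics/ and viewed, at most 10 in all, crops included, and the job is handed in when it is done.

```bash
mkdir -p pics
cat > h.py <<'E'
import numpy as np, cv2, pickle
from plant import ctrl
def snap(n,f):
    s=ctrl.snapshot(n); cv2.imwrite(f'pics/{f}.png',s['pixels']); pickle.dump(s,open(f'pics/{f}.pkl','wb')); return s
def load(f): return pickle.load(open(f'pics/{f}.pkl','rb'))
def ray(s,px):
    K=np.array([[s['fx'],0,s['cx']],[0,s['fy'],s['cy']],[0,0,1.]])
    p=cv2.undistortPoints(np.array(px,float).reshape(-1,1,2),K,np.array(s['dist_coeffs'],float)).reshape(-1,2)
    E=np.array(s['extrinsics']);R=E[:3,:3];c=-R.T@E[:3,3]
    return c,np.c_[p,np.ones(len(p))]@R
def onz(s,px,z):
    c,d=ray(s,px); return c+d*((z-c[2])/d[:,2:])
def proj(s,P):
    K=np.array([[s['fx'],0,s['cx']],[0,s['fy'],s['cy']],[0,0,1.]]);E=np.array(s['extrinsics'])
    return cv2.projectPoints(np.array(P,float).reshape(-1,1,3),cv2.Rodrigues(E[:3,:3])[0],E[:3,3],K,np.array(s['dist_coeffs'],float))[0].reshape(-1,2)
def blobs(img,lo,hi,amin=15):
    m=cv2.inRange(cv2.cvtColor(img,cv2.COLOR_BGR2HSV),lo,hi)
    n,l,st,c=cv2.connectedComponentsWithStats(m)
    return [(c[i].round(1).tolist(),st[i].tolist()) for i in range(1,n) if st[i][4]>=amin],m
E
python3 - <<'E'
from h import *
for n in("scene","side","wrist"): snap(n,n+'0')
E
```

```text
(no output)
```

View pics/scene0.png

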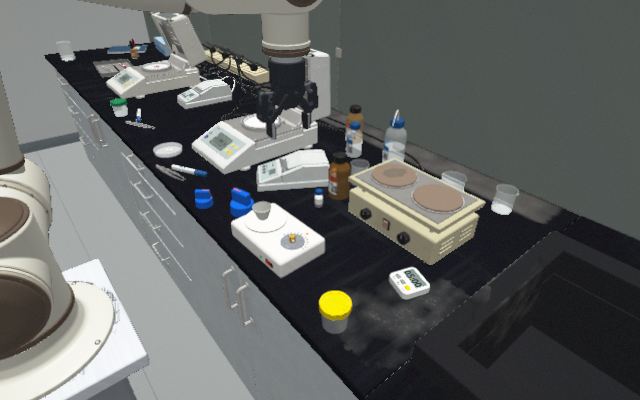

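View pics/side0.png

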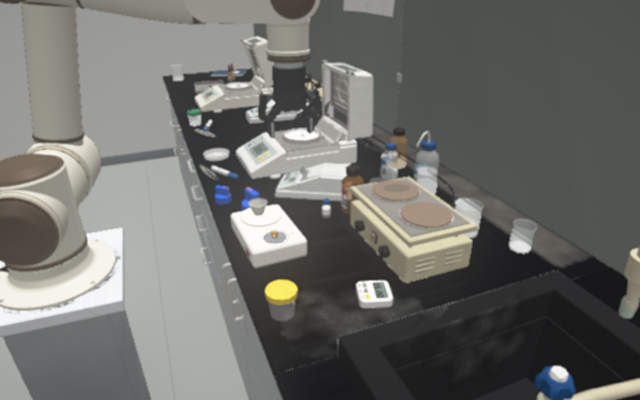

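View pics/wrist0.png

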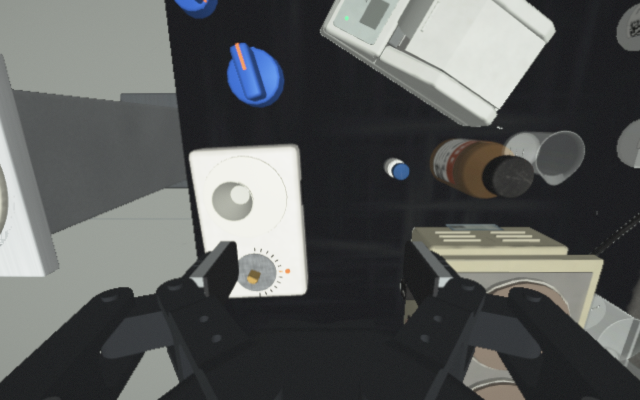

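The scene and side pictures show the stirrer and two blue knobs. In the wrist view the candidates are blue knob A (255,75), blue knob B (197,5, partly cut off) and the blue vial cap (398,170), which is no knob. The shaft is at about (254,274), the off dot at (288,270) and the crucible at (235,197). Next I'll measure the knob sizes.

Run:
```python
from h import *
s=load('wrist0')
for nm,lo,hi in(("blue",(105,120,60),(125,255,255)),("orange",(5,150,150),(18,255,255))):
    for n in("scene0","wrist0"):
        b,m=blobs(load(n)['pixels'],lo,hi,4); print(nm,n,b)
m=blobs(s['pixels'],(105,120,40),(125,255,255))[1]
cs,_=cv2.findContours(m,0,2)
for c in cs:
    if cv2.contourArea(c)>300:
        P=onz(s,c.reshape(-1,2),10)[:,:2].astype(np.float32); print(cv2.minEnclosingCircle(P))
print(onz(s,[[288,270]],50),onz(s,[[254,274]],68))
E=np.array(s['extrinsics']);print(-E[:3,:3].T@E[:3,3]); print(E[:3,:3].round(3),ctrl.get_obs()['tcp_rot'],ctrl.tcp_to_grasp)
x=s['pixels'];cv2.imwrite('pics/c1.png',np.hstack([cv2.resize(x[20:130,200:310],(390,390),interpolation=2),cv2.resize(x[225:325,210:310],(390,390),interpolation=2)]))
```

```text
blue scene0 [([115.4, 48.7], [112, 47, 8, 4, 14]), ([125.2, 48.1], [121, 47, 9, 4, 23]), ([142.4, 47.6], [140, 46, 6, 4, 15]), ([138.2, 119.2], [136, 116, 5, 7, 19]), ([391.2, 121.3], [390, 118, 3, 8, 12]), ([398.8, 122.9], [394, 118, 11, 10, 82]), ([354.8, 125.4], [350, 122, 10, 8, 65]), ([348.4, 141.0], [348, 140, 2, 3, 5]), ([200.5, 172.9], [194, 169, 14, 8, 68]), ([240.2, 202.4], [230, 187, 25, 31, 538]), ([202.8, 198.9], [194, 189, 20, 20, 317]), ([318.5, 190.9], [315, 188, 8, 7, 48])]
blue wrist0 [([197.2, 7.4], [174, 0, 44, 19, 577]), ([254.8, 76.4], [226, 42, 59, 66, 2711]), ([400.9, 171.3], [393, 164, 17, 16, 223])]
orange scene0 [([334.1, 168.9], [333, 168, 3, 3, 8])]
orange wrist0 [([236.7, 44.6], [236, 43, 2, 5, 7]), ([287.2, 270.6], [286, 270, 3, 2, 5])]
((492.6079406738281, 124.57537841796875), 39.883182525634766)
((430.7896728515625, 203.7784423828125), 24.79281997680664)
[[ 531.67521446 -118.28161688   50.        ]] [[ 491.72952905 -113.64609328   68.        ]]
[575.12694594  65.62222716 374.01997743]
[[ 1.    -0.001 -0.002]
 [-0.    -0.965  0.262]
 [-0.002 -0.262 -0.965]] [[-8.01333897e-06  9.99999564e-01 -9.33533056e-04]
 [ 9.99999989e-01  8.15010180e-06  1.46496544e-04]
 [ 1.46504088e-04 -9.33531872e-04 -9.99999554e-01]] -18.700000000000003
```

View pics/c1.png

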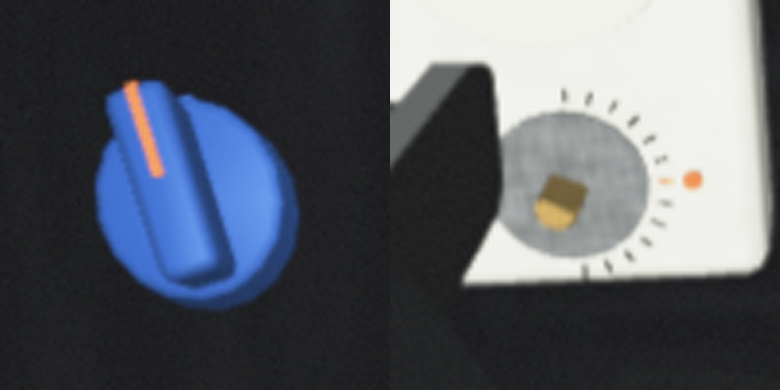

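The crop shows knob A with its pointer, and the D-shaft with its flat, dark in shade, roughly on the upper side (565,190 in the crop). Knob A measures about 70 mm, so it is probably the oversize look-alike. I'll look from above at both knobs.

Run:
```python
from h import *
R=np.array([[0,1,0],[1,0,0],[0,0,-1.]])
ctrl.move_to([465,150,240],R)
s=snap('wrist','w1')
m=blobs(s['pixels'],(105,120,40),(125,255,255))[1]
cs,_=cv2.findContours(m,0,2)
for c in cs:
    if cv2.contourArea(c)>300:
        print(c.reshape(-1,2).mean(0),[ (np.ptp(onz(s,c.reshape(-1,2),z)[:,:2],0).round(1)) for z in(0,20,44)])
```

```text
[342.5        196.72857143] [array([67.7, 81.8]), array([64.2, 77.6]), array([59.9, 72.4])]
[294.69117647 128.52941176] [array([49.9, 48.1]), array([47.3, 45.6]), array([44.2, 42.6])]
```

View pics/w1.png

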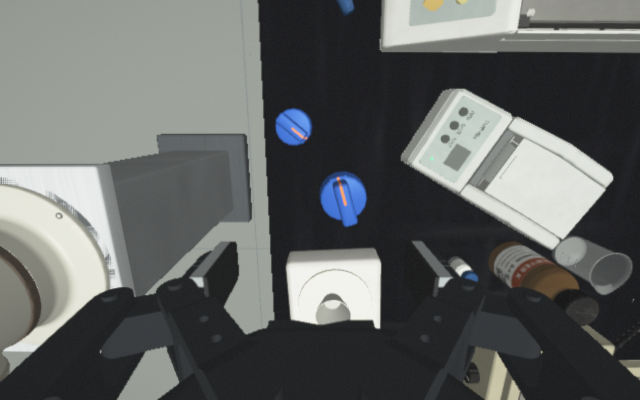

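Knob B at (294,128) measures about 48 mm across, which matches the description; A at (342,197) is the bigger one. B's pointer goes from its centre towards (305,137). I'll move nearly overhead of B to measure it, then look closely at the shaft.

Run:
```python
from h import *
s=load('w1'); c=onz(s,[[294,128]],20)[0]; print(c)
R=np.array([[0,1,0],[1,0,0],[0,0,-1.]])
ctrl.move_to([c[0]+15,c[1]-95,130],R)
s=snap('wrist','w2')
b,m=blobs(s['pixels'],(105,120,40),(125,255,255),800); print(b)
b2,_=blobs(s['pixels'],(3,110,130),(18,255,255),15); print(b2)
ctrl.move_to([480,-235,185],R)
s=snap('wrist','w3')
print(blobs(s['pixels'],(3,150,150),(22,255,255),8)[0])
a=load('w2')['pixels']
print(proj(load('w2'),[c]),proj(s,[[491.7,-113.6,68]]))
q=proj(load('w2'),[c])[0].astype(int);r=proj(s,[[491.7,-113.6,68]])[0].astype(int)
cr=lambda x,q,h:cv2.resize(cv2.copyMakeBorder(x,80,80,80,80,0)[q[1]+80-h:q[1]+80+h,q[0]+80-h:q[0]+80+h],(398,398),interpolation=2)
cv2.imwrite('pics/c2.png',np.hstack([cr(a,q,50),cr(s['pixels'],r,50)]))
```

```text
[431.08301561 210.74849035  20.        ]
[([299.3, 86.2], [274, 58, 54, 59, 2406]), ([371.9, 192.4], [337, 154, 70, 81, 3863])]
[([307.8, 91.2], [299, 84, 19, 16, 41]), ([368.9, 166.2], [365, 162, 10, 9, 26]), ([377.0, 186.9], [373, 173, 9, 29, 99])]
[]
[[301.80557066  88.39098578]] [[334.01648435  58.0603164 ]]
```

View pics/c2.png

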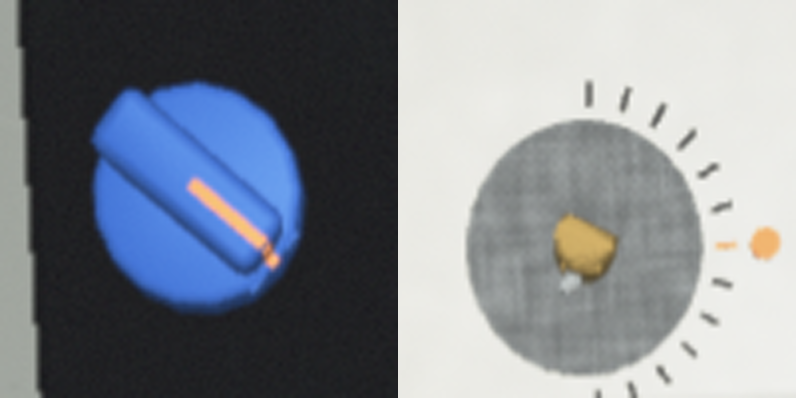

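The left crop shows knob B with its pointer to the lower right. In the right crop (100 px scaled to 398 px) the shaft's flat edge runs from (568,214) to (617,240) and faces the upper right, the catch is opposite at (570,283) and the off dot is at (765,243). The felt disc is centred near (584,248).

```bash
cat >> h.py <<'E'
def rotd(a): # tool-down, tool y axis at world angle a (deg)
    a=np.radians(a); y=np.array([np.cos(a),np.sin(a),0]); z=np.array([0,0,-1.]); return np.c_[np.cross(y,z),y,z]
E
python3 - <<'E'
from h import *
s=load('w3'); f=lambda x,y:((x-398)/3.98+284-.4,y/3.98+8-.4)
# felt: grey region by flood around
hsv=cv2.cvtColor(s['pixels'],cv2.COLOR_BGR2HSV); m=((hsv[...,2]<185)).astype(np.uint8)*255
cs,_=cv2.findContours(m,0,2)
for c in cs:
    if 1500<cv2.contourArea(c)<6000:
        P=onz(s,c.reshape(-1,2),51.5)[:,:2].astype(np.float32); print('felt',cv2.minEnclosingCircle(P),cv2.fitEllipse(P))
d=onz(s,[f(765,243)],50)[0]; print('dot',d)
e=onz(s,[f(568,214),f(617,240)],68); v=e[1]-e[0]; print('flat edge',e,'normal ang',np.degrees(np.arctan2(v[1],v[0]))+90)
print('white edges')
m=cv2.inRange(hsv,(0,0,190),(180,40,255)); n,l,st,c=cv2.connectedComponentsWithStats(m);i=l[30,330];print(st[i])
s=load('w2')
m=blobs(s['pixels'],(105,120,40),(125,255,255),800)[1]; m|=blobs(s['pixels'],(3,110,130),(18,255,255),15)[1]
n,l,st,c=cv2.connectedComponentsWithStats(m); k=(l==l[86,299]).astype(np.uint8)
C=cv2.findContours(k,0,2)[0][0].reshape(-1,2); P=onz(s,C,18)[:,:2].astype(np.float32); print('knob',cv2.minEnclosingCircle(P),cv2.fitEllipse(P))
g=lambda x,y:(x/3.98+251-.4,y/3.98+38-.4)
o=onz(s,[g(194,185),g(266,243)],44);v=o[1]-o[0];print('ptr',o,np.degrees(np.arctan2(v[1],v[0])))
b=onz(s,[g(127,88),g(94,137),g(282,222),g(244,272)],40);print(b,b.mean(0))
v=(b[2]+b[3]-b[0]-b[1]);print(np.degrees(np.arctan2(v[1],v[0])))
for p in([431,211,50],[492,-114,130]):
  for a in(0,50,90,-40,-90,-130,150): 
    j=ctrl.inverse_kinematics(p,rotd(a)); print(p[0],a,None if j is None else np.round(j,0)[[0,5]])
E
```

```text
felt ((489.1593017578125, -120.73766326904297), 27.376157760620117) ((489.1712646484375, -120.7194595336914), (53.721839904785156, 54.0272331237793), 0.761039674282074)
dot [ 531.30750407 -118.75375456   50.        ]
flat edge [[ 485.09940375 -116.20446121   68.        ]
 [ 495.78477852 -121.38848514   68.        ]] normal ang 64.11959512624664
white edges
[  258     0   141   117 12074]Traceback (most recent call last):
  File "<stdin>", line 16, in <module>
cv2.error: OpenCV(4.12.0) /io/opencv/modules/imgproc/src/shapedescr.cpp:361: error: (-201:Incorrect size of input array) There should be at least 5 points to fit the ellipse in function 'fitEllipseNoDirect'
```

Run:
```python
from h import *
s=load('w2')
m=blobs(s['pixels'],(105,120,40),(125,255,255),800)[1]; m|=blobs(s['pixels'],(3,110,130),(18,255,255),15)[1]
C=min((c for c in cv2.findContours(m,0,2)[0] if cv2.contourArea(c)>800),key=lambda c:c[...,1].min()).reshape(-1,2)
P=onz(s,C,18)[:,:2].astype(np.float32); print('knob',cv2.minEnclosingCircle(P),cv2.fitEllipse(P))
g=lambda x,y:(x/3.98+251-.4,y/3.98+38-.4)
o=onz(s,[g(194,185),g(266,243)],44);v=o[1]-o[0];print('ptr',o,np.degrees(np.arctan2(v[1],v[0])))
b=onz(s,[g(127,88),g(94,137),g(282,222),g(244,272)],40);print(b,b.mean(0))
v=(b[2]+b[3]-b[0]-b[1]);print(np.degrees(np.arctan2(v[1],v[0])))
E=np.array(s['extrinsics']);print(-E[:3,:3].T@E[:3,3])
for p in([431,211,50],[489,-120,130]):
  for a in(0,50,90,-40,-90,-130,150): 
    j=ctrl.inverse_kinematics(p,rotd(a)); print(p[0],a,None if j is None else np.round(j,0)[[0,5]])
```

```text
knob ((428.87982177734375, 212.47076416015625), 25.478271484375) ((429.4123229980469, 211.8122100830078), (45.27313232421875, 48.93360900878906), 37.9733772277832)
ptr [[430.76165792 211.08512112  44.        ]
 [444.75551464 200.34299452  44.        ]] -37.51098338887086
[[417.82604756 229.27664219  40.        ]
 [411.0088321  220.4864145   40.        ]
 [447.93472943 204.64404488  40.        ]
 [440.23046044 195.14342365  40.        ]] [429.25001738 212.38763131  40.        ]
-40.10837730197615
[447.28917748 181.01188966 274.35329544]
431 0 [17. 17.]
431 50 [ 17. -33.]
431 90 [ 17. -73.]
431 -40 [17. 57.]
431 -90 [ 17. 107.]
431 -130 [ 17. 147.]
431 150 [  17. -133.]
489 0 [-23. -23.]
489 50 [-23. -73.]
489 90 [ -23. -113.]
489 -40 [-23.  17.]
489 -90 [-23.  67.]
489 -130 [-23. 107.]
489 150 None
```

Run:
```python
from h import *
R=rotd(-39-90)
ctrl.move_to([429.4,212,110],R)
print(ctrl.move_l([429.4,212,22.5],max_speed=80,contact_N=5))
print(ctrl.get_obs()['eef_pos'],ctrl.get_obs()['joint_positions'])
ctrl.gripper_close(); o=ctrl.get_obs(); print(o['gripper_width'],o['gripper_force'],o['contact_force'],o['eef_pos'])
ctrl.move_l([429.4,212,110],max_speed=100)
o=ctrl.get_obs(); print(o['gripper_width'],o['gripper_force'],o['contact_force'],o['eef_pos'],o['time'])
s=snap('wrist','w4')
```

```text
False
[429.70030735 212.10206168  22.97584595] [ 1.70488393e+01  7.15274618e+00  1.09773082e+02 -2.32060659e-04
  6.30271544e+01  1.46048137e+02]
12.904532325965187 59.19448971748352 [-0.78065406  0.01130017  4.9986522 ] [429.52560983 212.04620905  22.71580406]
12.766833057561898 58.5505735874176 [-0.26045341 -0.33341637 -0.73374577] [429.09184477 211.90228865 109.37082994] 8.6417
```

View pics/w4.png

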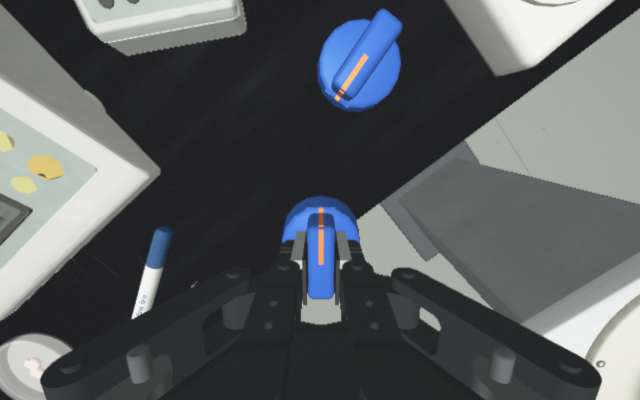

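The wrist picture shows the chosen knob held square, pointer line from (320,207) to (321,264), and knob A untouched above it at (360,65). Next I'll compute the knob centre in the tool frame and move over the shaft.

Run:
```python
from h import *
s=load('w4'); o=ctrl.get_obs(); T=np.array(o['eef_pos']);R=np.array(o['tcp_rot']); zu=T[2]-22.7
img=s['pixels']; hsv=cv2.cvtColor(img,cv2.COLOR_BGR2HSV)
m=cv2.inRange(hsv,(105,110,40),(125,255,255))
w=m[190:310,270:370]; ys,xs=np.nonzero(w); print('blue rows',ys.min()+190,ys.max()+190,'cols',xs.min()+270,xs.max()+270)
row=np.nonzero(m[235,270:370])[0]; print('skirt col at row 235',row.min()+270,row.max()+270)
mo=cv2.inRange(hsv,(3,110,110),(20,255,255))[195:280,290:350];p=cv2.findNonZero(mo).reshape(-1,2)+[290,195]
print('orange rows',p[:,1].min(),p[:,1].max()); 
loc=lambda px,h:((onz(s,px,zu+h)-T)@R).round(2)
P=loc(p[p[:,1]>216],44); k=np.polyfit(P[:,0],P[:,1],1); print('ptr tilt deg, off',np.degrees(np.arctan(k[0])),k[1])
print('skirt front edge top/bottom',loc([[320.5,ys.min()+190]],20),loc([[320.5,ys.min()+190]],0))
print('bar rear,front top',loc([[320.5,298],[320.5,214]],44))
print(T,R.round(4))
```

```text
blue rows 195 298 cols 281 359
skirt col at row 235 282 358
orange rows 208 263
ptr tilt deg, off 0.06083090970110994 0.283562617197137
skirt front edge top/bottom [[29.15  0.33  2.68]] [[24.02  0.33 22.68]]
bar rear,front top [[-18.63   0.26 -21.29]
 [ 26.2    0.31 -21.32]]
[429.08259278 211.89164197 109.29218519] [[ 7.771e-01 -6.293e-01 -1.100e-03]
 [-6.293e-01 -7.771e-01 -3.000e-04]
 [-6.000e-04  9.000e-04 -1.000e+00]]
```

```bash
cat >> h.py <<'E'
C=np.array([489.2,-120.7]); OFF=2.7; H=22.7; F=51.5
def st(t=''):
    o=ctrl.get_obs(); e=np.array(o['eef_pos']); print(t,'xy',(e[:2]-C).round(2),'under',round(e[2]-H-F,2),'F',np.round(o['contact_force'],2),'M',np.round(o['torque'],2),'t',round(o['time'],2)); return o
def go(xy,u,p=None,v=10,N=None):
    return ctrl.move_l([*(C+xy),F+H+u],rot=None if p is None else rotd(p-90),max_speed=v,contact_N=N)
E
python3 - <<'E'
from h import *
ctrl.move_l([429.4,212,160],max_speed=150)
ctrl.move_to([*C,160],rotd(64.1-90))
go([0,0],22,v=80); ctrl.sleep(.3); st('above'); s=snap('wrist','w5')
print(go([0,0],8,v=8,N=3)); ctrl.sleep(.2); st('touch')
E
```

```text
above xy [ 0.1  -0.01] under 22.25 F [-0.1   0.49 -0.2 ] M [ 0.05 -0.01  0.04] t 12.64
True
touch xy [-0.03  0.27] under 8.37 F [1.89 0.05 3.3 ] M [ 0.02 -0.25 -0.02] t 14.41
```

Run:
```python
from h import *
go([0.5,0.0],8.2,v=5); ctrl.sleep(.2); o=st('centred')
for u in (6,4,2.5,1.5,.7,0):
    hit=go([0.5,0.],u,v=6,N=13); o=st(f'{u} {hit}')
    if hit or np.linalg.norm(o['contact_force'])>18: break
```

```text
centred xy [0.42 0.05] under 8.14 F [-0.22  1.57  3.04] M [ 0.19  0.19 -0.01] t 14.91
6 False xy [0.43 0.  ] under 5.77 F [ 0.19  0.7  -1.21] M [ 0.09 -0.11 -0.01] t 15.43
4 False xy [ 0.49 -0.01] under 3.92 F [0.48 1.39 0.42] M [ 0.07 -0.04 -0.03] t 15.91
2.5 False xy [0.5 0. ] under 2.44 F [0.42 0.45 0.28] M [ 0.08 -0.09  0.01] t 16.31
1.5 False xy [0.35 0.09] under 1.11 F [ 1.92  0.78 -6.2 ] M [ 0.22 -0.29  0.01] t 16.62
0.7 False xy [0.44 0.05] under 0.63 F [ 1.28  1.76 -4.38] M [ 0.33 -0.19 -0.  ] t 16.91
0 False xy [0.54 0.04] under 0.06 F [ 1.19  2.62 -1.04] M [ 0.45 -0.14  0.06] t 17.18
```

Run:
```python
from h import *
for u in (-.5,-1,-1.6):
    hit=go([0.5,0.],u,v=5,N=9); o=st(f'{u} {hit}')
    if hit: break
ctrl.sleep(.2); st()
s=snap('wrist','w6'); x=s['pixels'][150:350,200:440]; y=snap('side','s6')['pixels'][180:280,210:320]
cv2.imwrite('pics/c6.png',np.hstack([cv2.resize(x,(480,400),interpolation=2),cv2.resize(y,(310,400),interpolation=2)]))
```

```text
-0.5 False xy [0.6  0.03] under -0.03 F [-1.23  3.88  6.1 ] M [0.62 0.32 0.  ] t 17.43
-1 False xy [0.64 0.04] under -0.07 F [-5.41  4.69 14.11] M [0.85 0.97 0.01] t 17.68
-1.6 True xy [0.6  0.09] under -0.03 F [-1.46  0.9   8.23] M [ 0.12  0.38 -0.  ] t 17.88
 xy [0.6  0.07] under -0.04 F [-1.68  1.7   6.67] M [0.15 0.32 0.02] t 18.08
```

View pics/c6.png

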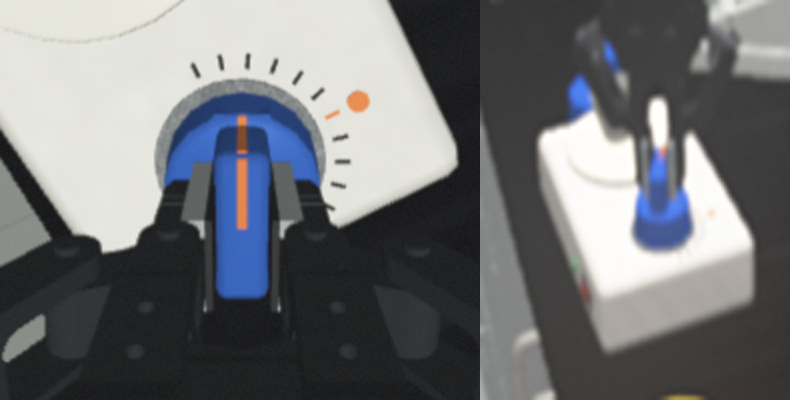

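The knob is seated on the felt: it stops hard at height 0, and the crops show the skirt down on the washer with the dot at (358,100). Now I'll turn it to off in steps, with a little unloading and side yielding.

Run:
```python
from h import *
xy=np.array([.5,0.]); go(xy,-.1,v=5); st('unload')
for p in np.linspace(64.1,2.7,8)[1:]:
    hit=go(xy,-.1,p,v=6,N=25); ctrl.sleep(.1); o=st(f'{p:.0f} {hit}'); f=np.array(o['contact_force'])
    xy=xy+np.clip(f[:2]*.05,-.4,.4)
    if hit: break
R=np.array(o['tcp_rot']);print('ptr',np.degrees(np.arctan2(R[1,0],R[0,0])))
s=snap('wrist','w7')
```

```text
unload xy [0.58 0.01] under 0.02 F [-0.42  3.06  2.28] M [ 0.53 -0.01  0.02] t 18.48
55 False xy [0.79 0.19] under 0.02 F [2.64 5.24 1.34] M [ 0.85 -0.36  0.06] t 18.88
47 False xy [0.8  0.24] under -0.03 F [ 2.96  2.79 -0.21] M [ 0.5  -0.46 -0.01] t 19.28
38 False xy [0.87 0.23] under -0.01 F [ 2.2  -0.18  2.24] M [ 0.   -0.36  0.04] t 19.68
29 False xy [0.88 0.22] under -0.05 F [ 0.59 -2.56  2.98] M [-0.29 -0.16  0.07] t 20.08
20 False xy [0.93 0.12] under -0.02 F [-0.58 -1.62  3.67] M [-0.43 -0.06  0.07] t 20.48
11 False xy [0.89 0.1 ] under -0.04 F [-0.5  -4.34  4.59] M [-0.61  0.06  0.04] t 20.88
3 False xy [ 0.84 -0.06] under -0.05 F [-0.75 -2.84  4.63] M [-0.5  0.1 -0. ] t 21.28
ptr 2.915403345076155
```

Run:
```python
from h import *
ctrl.gripper_open(); st('open')
e=np.array(ctrl.get_obs()['eef_pos']); ctrl.move_l([e[0],e[1],200],max_speed=100)
ctrl.move_to([480,-235,210],np.array([[0,1,0],[1,0,0],[0,0,-1.]]))
s=snap('wrist','w8')
r=proj(s,[[*C,80]])[0].astype(int); x0,y0=max(r[0]-60,0),max(r[1]-60,0); x=s['pixels'][y0:y0+120,x0:x0+120]
cv2.imwrite('pics/c8.png',cv2.resize(x,(480,480),interpolation=2))
hsv=cv2.cvtColor(x,cv2.COLOR_BGR2HSV); m=cv2.inRange(hsv,(3,90,120),(20,255,255)); n,l,sc,c=cv2.connectedComponentsWithStats(m); print(c+[x0,y0],sc[:,4])
b=cv2.inRange(hsv,(105,110,40),(125,255,255))|0; ys,xs=np.nonzero(b); Q=np.c_[xs+x0,ys+y0]; P=onz(s,Q.astype(float),F+20)[:,:2].astype(np.float32); print(cv2.minEnclosingCircle(P))
for i in range(1,n):
    if sc[i,4]>8:
        yy,xx=np.nonzero(l==i); P=onz(s,np.c_[xx+x0,yy+y0].astype(float),F+44); k=np.polyfit(P[:,0],P[:,1],1); print(c[i],np.degrees(np.arctan(k[0])),P.mean(0))
st()
```

```text
open xy [ 0.87 -0.03] under -0.1 F [-0.02 -0.19 -0.23] M [ 0.06  0.02 -0.02] t 22.03
[[329.35728752  67.49626371]
 [343.38297872  65.19148936]
 [355.          65.        ]
 [371.41935484  72.4516129 ]
 [362.5         73.        ]] [14319    47     1    31     2]
((490.21209716796875, -122.90629577636719), 23.371421813964844)
[73.38297872 57.19148936] 4.114513361470677 [ 499.51333243 -120.58234778   95.5       ]
[101.41935484  64.4516129 ] 0.43776955952963165 [ 523.74200852 -126.34984969   95.5       ]
 xy [  -9.17 -114.09] under 135.74 F [-0.52 -0.5  -0.15] M [-0.04  0.04 -0.05] t 25.07
```

View pics/c8.png

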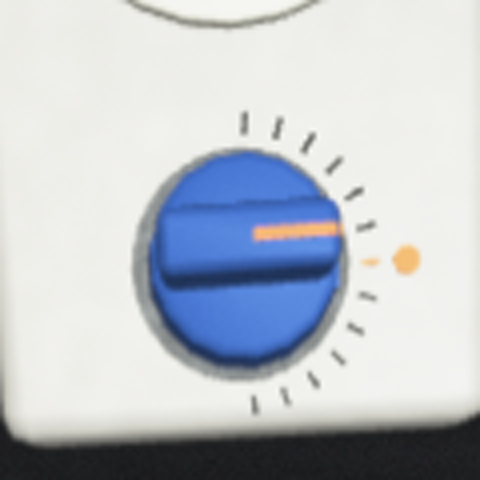

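The crop shows the knob seated flush over the felt. Its pointer line, from (255,233) to (342,229), lies at about 4°, and the off direction is 2.7°. Handing in.

```bash
python3 -c "
from h import *
print(ctrl.finish_job())"
```

```text
the job is handed in; nothing more can be done
None
```

The blue knob is back on the stirrer's shaft: it went on with light pushes, sits fully home on the felt, and its pointer is within about 2° of the off mark; the job is handed in (no verdict was returned), and the arm went nowhere near the cup, crucible, vial or bottle.

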